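Seat a specimen carrier and shut its clamp

ROBOT

A 6-joint arm with a two-finger parallel gripper is mounted at the origin on the work surface. World frame = base frame: x ahead of the robot, y to its left, z up, the work surface at z = 0. Lengths are in m, angles in rad, forces in N, time in s.
With the tool pointing down it reaches from about 0.3 to 0.775 m from the base axis. Payload 14.6 kg.
Tool frame: the origin (TCP) lies midway between the tips of the shut fingers; the grasp point (between the pads) lies 19 mm behind it; z points along the fingers, y is the line along which they close (so a half turn about z gives the same grasp; the last joint's range is limited). The gripper opens to 94 mm and grips with 3 to 60 N. Pads are 16 mm wide; open, the fingers measure 119 mm over their backs; the gripper's body (75 mm by 177 mm) begins 78 mm behind the grasp point.
Start: joints at [1.245, 0.3, 1.521, -0, 1.321, -0.067], TCP at [0.141, 0.532, 0.205] pointing down, gripper open.
Joint ranges: [-3.03, 3.03], [-0.79, 2.21], [0.23, 2.52], [-1.04, 4.18], [0, 3.07], [-2.55, 2.55]. Speed limits (rad/s): [2.22, 2.22, 2.57, 3.14, 3.14, 3.14].

INTERFACE

Orientations are given as [roll, pitch, yaw] about the fixed x, y, z axes, in that order (R = Rz(yaw) Ry(pitch) Rx(roll)).
In Python, from station import telemetry, optics, ctrl gives the robot as it stands.
- The arm moves only by the tool carry_out, never from a script. Its argument "plan" is a list that holds one entry, the list of rows, each a list of 7 numbers: the shift along the tool's x, y, z in mm, then the turn, a rotation vector about the tool's x, y, z in rad, then the finger opening in mm, from 0 to 94. A call has 1 to 20 rows; each row shifts and turns the commanded pose from where the row before left it, along the tool's axes as they then stand; what a row does not reach is not made up. A row lasts 1/12 s, in which the tool goes at most 41.7 mm and 7.16 degrees, less where a joint would pass 70% of its speed; a pose out of reach is approached as far as the arm can. A call with a gripper value outside its range is refused whole. The fingers move at their own pace and stop on an object; "squeeze" is the grip in N (left out, the last holds). Time passes only in rows, so rows that do not move let the fingers close. It gives the time, the measured TCP pose, the force, the opening and the grip force at its end, in the units of the state.
- telemetry.get_obs(): the state, without advancing time (a new reading comes with each control period).
- optics.camera(name): name is "scene" or "top"; returns a dict with "pixels" (384x512x3 uint8, red, green, blue), "intrinsics" (3x3 intrinsics, pixels), "origin" and "rotation" of the camera in the world. Camera axes: x right, y down, z forward; pixel columns grow to the right and rows downward; lengths in m; the calibration is good to about 2 mm. A picture is of the moment at which its call begins. There is no depth.
- ctrl.hand_in(): hands the job in; it is judged then, once.
The state is a dict: "time_s": time; "qpos": joint angles; "joint_vel": joint speeds; "tau": joint torques, N m; "ee_pos": TCP position; "eef_rot": TCP orientation; "force": force on the tool from outside, world axes, zero at the start; "moment": the same for the moment, N m; "grip_width": finger opening in m; "grip_force": force on a finger pad.
Only numpy, scipy, OpenCV 4.12 (cv2) and the standard library are available. Lean on these libraries where they do the work, as an engineer would, in place of code of your own. Each camera call takes 0.05 s, during which the arm holds its last target. There are 200 camera calls.

TASK

Take the metal specimen carrier from its grey stand and seat it between the guide walls of the holding fixture: slide it along the bed by feel until its rib drops into the groove, then press it gently until it is fully home on the bed. Only when it is fully down, swing the hinged clamp frame shut over it and let go, leaving the bottle, jar and slide box undisturbed. Do not force the carrier or slam it down: a gentle push is enough.

Things in the scene. Friction and masses are not known exactly. Their poses are not given: they have to be found in the camera images.
- carrier: Bare aluminium carrier, about 180 g: plate 84 (x) x 40 (y) x 12 mm; grip fin 30 (x) x 12 (y) x 28 mm on its top centre; under its centre a rib 10 (x) x 36 (y) mm reaching 6 mm below the plate. Origin: centre of the plate's underside (plate top z = 12 mm, fin top 40, rib foot -6). Same after a half turn about z. Starts lying level on the stand.
- nest: Holding fixture fixed to the bench: grey base 124 (x) x 140 (y) x 12 mm; origin at the centre of its underside. Two dark guide walls along x, inner faces at y = +-23 mm, tops at z = 38 mm; between them an aluminium bed, top at z = 30 mm, 72.5 mm long. More than 35 N between the carrier and the fixture (bed, walls, clamp) would damage it.
- bed_mid (a point): Point fixed on the fixture at nest x = y = 0, z = 30 mm (bed top). The bed has a cross groove (along nest y) 12.5 mm wide for the rib, but the bed is adjustable: the groove's middle is locked at an unknown place up to 6.5 mm either way of this point in nest x, and does not give when pushed. Fully home, the plate's underside is on the bed, so the carrier's origin is at this height.
- groove_height (a point): Point fixed at nest x = y = 0, z = 27 mm: the height at which a stiff friction plunger in the groove first stops the rib's foot, the carrier still 3 mm proud. About 8 N down pushes the plunger; it stays where pushed. When the plate meets the bed the force rises sharply.
- clamp (a joint): Angle of the hinged steel clamp frame, rad: 0 shut (level), 1.57 upright, 2.4 laid back; starts at 1.9 to 2.25. Two arms 12 mm wide, 8 mm thick, centred at nest x = +-32 mm, joined by a cross bar 76 x 12 x 8 mm with a 26 mm wide tab reaching 119 mm from the hinge. Stiff hinge, stays where left; about 2 N at the bar moves it. Shut, it clears a seated carrier by 1 mm.
- hinge (a point): On the clamp's hinge line, at nest x = 0, y = 52 mm, z = 47 mm. The line is parallel to nest x; the shut frame reaches from it towards nest -y, the open one leans back towards nest +y.
- clamp_bar (a point): Middle of the clamp frame's cross bar, 98 mm from the hinge line; its y axis points back to the hinge.
- stand: Grey plastic stand fixed to the bench, 92 x 58 mm, top at z = 24 mm, with a 38 mm wide gap along y in the middle, 14 mm deep, for the carrier's rib. Origin: centre of its underside.
- reagent: Small amber bottle, 40 mm across, 85 mm tall, standing on the bench; origin at its underside. Bystander.
- jar: Clear jar with white lid, 60 mm across, 70 mm tall, standing on the bench; origin at its underside. Bystander.
- slidebox: Blue and white closed slide box, 90 x 85 x 36 mm, lying on the bench; origin at its underside. Bystander.

How it is judged:
On the way:
1. the carrier is fully down on the bed, level and in line, while the clamp is still open (angle above 0.7 rad) (z of carrier in the frame of nest between 0.0275 and 0.0315 m and x of carrier in the frame of nest between -0.01 and 0.01 m and y of carrier in the frame of nest between -0.005 and 0.005 m and angle between carrier's own z axis and vertical below 0.04 rad and angle between the x axis of carrier and the x axis of nest, either way round below 0.09 rad and value of joint clamp above 0.7 rad), for 0.3 s.
At the end, for the whole second after the job is handed in: The carrier sits on the bed between the guide walls: its origin 27.5 to 31.5 mm above the nest's underside, within 10 mm in x and 5 mm in y of the nest's origin, tilted under 0.04 rad and in line within 0.09 rad (either way round); the clamp is shut (angle under 0.05 rad); all at rest (z of carrier in the frame of nest between 0.0275 and 0.0315 m and x of carrier in the frame of nest between -0.01 and 0.01 m and y of carrier in the frame of nest between -0.005 and 0.005 m and angle between carrier's own z axis and vertical below 0.04 rad and angle between the x axis of carrier and the x axis of nest, either way round below 0.09 rad and value of joint clamp below 0.05 rad and linear speed of carrier below 0.01 m/s and velocity of joint clamp between -0.05 and 0.05 rad/s); the robot touches nothing.
It fails at once if the carrier and the fixture (bed, walls or clamp) press on each other with more than 35 N (contact force between carrier and nest above 35 N).
It fails at once if the reagent is shifted more than 20 mm or tipped (distance of reagent from where it was at the start of the episode above 0.02 m or angle between reagent's own z axis and vertical above 0.3 rad).
It fails at once if the jar is shifted more than 20 mm or tipped (distance of jar from where it was at the start of the episode above 0.02 m or angle between jar's own z axis and vertical above 0.3 rad).
It fails at once if the slidebox is shifted more than 20 mm or tipped (distance of slidebox from where it was at the start of the episode above 0.02 m or angle between slidebox's own z axis and vertical above 0.3 rad).
It also fails if it takes over 61 s, if anything falls off the work surface, if the arm or the gripper's body presses on something with over 40 N, if the wrist force passes 120 N, or if a joint passes its speed limit or range.

## Working session

There is one attempt and no reset: what is moved stays moved. The work goes in short steps, Python scripts to look and compute and a tool call to move; the robot and the scene stay as the last step left them, time stands still between calls to the robot, and variables do not carry over. Pictures are saved under pics/ and viewed, at most 10 in all, crops included, and the job is handed in when it is done.

Besides the shell and the picture viewer there is one more tool, called as a command line: name --argument value ..., lists and objects as JSON in quotes. carry_out: Moves the arm, as the interface text tells. Its arguments: {"type":"object","properties":{"plan":{"type":"array","items":{"type":"array","items":{"type":"array","items":{"type":"number"}}}},"squeeze":{"type":"number"}},"required":["plan"]}

```bash
mkdir -p pics; python3 - <<'E'
from station import telemetry, optics
import cv2,json,numpy as np
o=telemetry.get_obs();print(o)
for n in("scene","top"):
    c=optics.camera(n);cv2.imwrite(f"pics/{n}0.png",c["pixels"][:,:,::-1])
    np.savez(f"{n}.npz",**c)
    print(n,c["intrinsics"],c["origin"],c["rotation"])
E
```

```text
{'time_s': 0.0, 'qpos': array([ 1.24541807e+00,  3.00495431e-01,  1.52160035e+00,  1.11235235e-05,
        1.32071200e+00, -6.66304947e-02]), 'joint_vel': array([-1.22892741e-04,  4.47185018e-04,  4.10204081e-04,  8.92532515e-05,
       -8.28234715e-04,  1.60081390e-03]), 'tau': array([-7.92906267e-04, -5.31806481e+01, -3.52734804e+01,  7.08226603e-02,
        2.43505149e-02, -1.13238042e-05]), 'ee_pos': array([0.14065682, 0.53142595, 0.20486484]), 'eef_rot': array([-3.14038094e+00, -9.16550504e-05,  2.88284207e+00]), 'force': array([-0.45095883,  0.60347555,  0.72700065]), 'moment': array([-0.08286751, -0.01294445, -0.00442655]), 'grip_force': 0.0, 'grip_width': 0.09384579825825508}
scene [[380.35705399   0.         255.36755079]
 [  0.         380.35705399 189.49250022]
 [  0.           0.           1.        ]] [ 1.08391463 -0.25907121  0.67362783] [-2.40614418 -0.01243038  1.23553718]
top [[358.88400431   0.         255.45183154]
 [  0.         358.88400431 190.34463592]
 [  0.           0.           1.        ]] [ 0.41814079 -0.08198422  0.82474276] [-2.94872932  0.01318831 -1.56377509]
```

View pics/scene0.png

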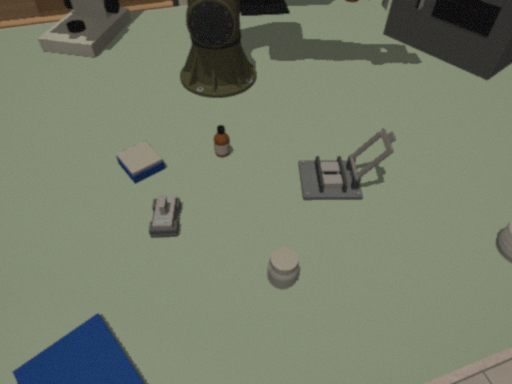

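View pics/top0.png

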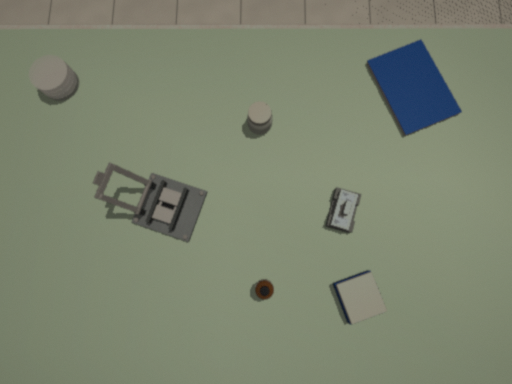

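The scene view shows the nest at (330,178) with the clamp leaning back to the right, the carrier on its stand at (165,215), the bottle at (221,142), the jar at (284,265) and the slide box at (141,160). In the top view the nest is at (170,207), the carrier at (344,210), the jar at (260,117), the bottle at (264,290) and the box at (360,298).

```bash
cat > h.py <<'E'
import numpy as np,cv2
from scipy.spatial.transform import Rotation as R
def load(n): return dict(np.load(n+".npz"))
def rot(c): return R.from_euler('xyz',c["rotation"]).as_matrix() if c["rotation"].shape==(3,) else c["rotation"]
def proj(c,P):
    q=(np.atleast_2d(P)-c["origin"])@rot(c); q=q@c["intrinsics"].T; return q[:,:2]/q[:,2:]
def ray(c,uv,z):
    uv=np.atleast_2d(uv); d=np.c_[uv,np.ones(len(uv))]@np.linalg.inv(c["intrinsics"]).T@rot(c).T
    return c["origin"]+d*((z-c["origin"][2])/d[:,2:])
E
python3 - <<'E'
from h import *
t=load("top");s=load("scene")
def crop(c,x,y,w,h,k): return cv2.resize(c["pixels"][y:y+h,x:x+w,::-1],None,fx=k,fy=k,interpolation=cv2.INTER_CUBIC)
def grid(im,x,y,k,st=10):
    for u in range(0,im.shape[1],st*k): cv2.putText(im,str(x+u//k),(u,10),0,.35,(0,0,255),1);cv2.line(im,(u,0),(u,im.shape[0]),(0,0,255) if 0 else (90,90,200),1) if 0 else cv2.line(im,(u,12),(u,18),(0,0,255),1)
    for v in range(0,im.shape[0],st*k): cv2.putText(im,str(y+v//k),(0,v+4),0,.35,(255,0,0),1)
    return im
a=grid(crop(t,92,160,120,85,6),92,160,6); cv2.imwrite("pics/a.png",a)
b=grid(crop(s,294,124,105,80,7),294,124,7); cv2.imwrite("pics/b.png",b)
e=np.hstack([grid(crop(t,322,182,44,54,9),322,182,9),grid(crop(s,144,190,44,54,9),144,190,9)]);cv2.imwrite("pics/e.png",e)
for uv,z in(((170,207),.012),((344,210),.036),((260,113),.07),((264,289),.08),((361,297),.036)): print(ray(t,uv,z).round(3))
for P in ([0.5,0,0],[.5,.1,0]): print(proj(t,P),proj(s,P))
print(ray(s,(330,180),.012),ray(s,(165,213),.03),ray(s,(284,258),.07),ray(s,(222,131),.085),ray(s,(140,155),.036))
E
```

```text
[[0.537 0.126 0.012]]
[[ 0.529 -0.266  0.036]]
[[ 0.742 -0.08   0.07 ]]
[[ 0.362 -0.09   0.08 ]]
[[ 0.344 -0.295  0.036]]
[[224.81909061 223.94936699]] [[273.48250974 181.39522284]]
[[181.51572163 223.70215232]] [[310.848917   172.13838959]]
[[0.54939813 0.12621888 0.012     ]] [[ 0.53908755 -0.26684083  0.03      ]] [[ 0.74813716 -0.07826885  0.07      ]] [[ 0.37735053 -0.09067697  0.085     ]] [[ 0.34411694 -0.29218979  0.036     ]]
```

View pics/a.png

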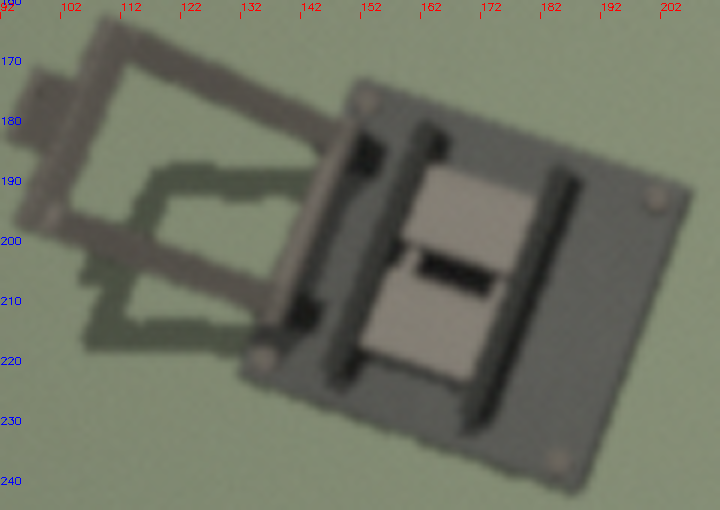

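View pics/b.png

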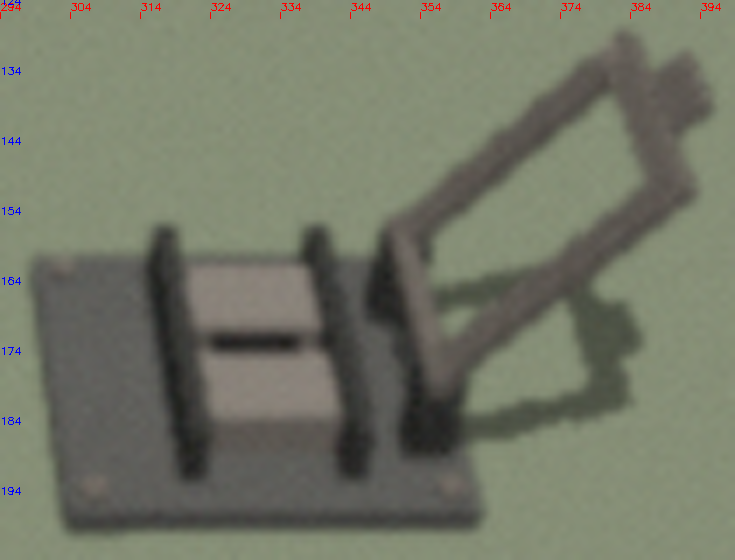

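View pics/e.png

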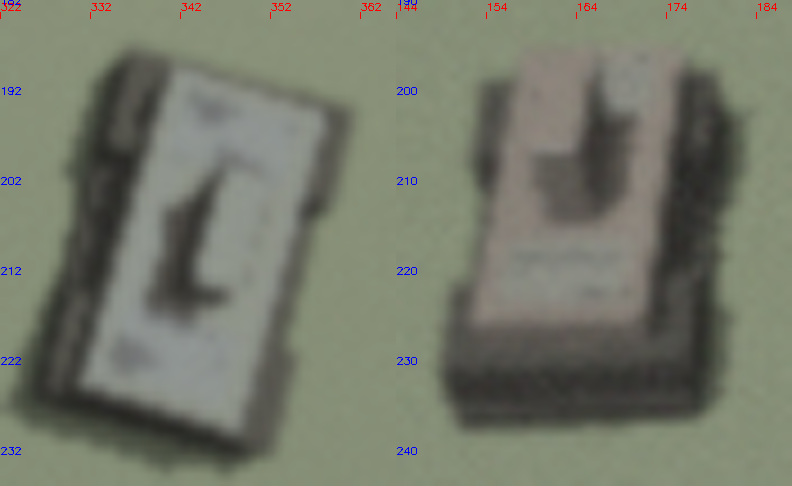

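Crop a (top): the nest base corners sit at about (152,173), (207,191), (188.5,242) and (132,222), the groove is near (168,205), and the clamp leans to the upper left. Crop b (scene) shows the same fixture with the clamp tilted back right. In crop e the carrier plate corners in the top view are about (341,189), (358.5,194), (349,230) and (331,225).

```bash
cat > fit.py <<'E'
from h import *
from scipy.optimize import least_squares
t=load("top");s=load("scene")
def px(p,x0,y0,k): p=np.array(p,float); return np.c_[x0+(p[:,0]+.5)/k-.5,y0+(p[:,1]+.5)/k-.5]
def xf(v,P): return np.array([v[0],v[1],0])+R.from_euler('z',v[2]).apply(P)
def fit(obs,v0):
    f=lambda v:np.concatenate([(proj(c,xf(v,np.array(P,float)))-uv).ravel() for c,P,uv in obs])
    r=least_squares(f,v0,loss='soft_l1'); return r.x,f(r.x).reshape(-1,2).round(1)
a,b=62,70
nt=(t,[[a,b,12],[a,-b,12],[-a,-b,12],[-a,b,12]],px([(360,78),(692,188),(580,492),(240,375)],92,160,6))
ns=(s,[[a,-b,12],[a,b,12],[-a,-b,12]],px([(66,516),(482,512),(32,258)],294,124,7))
ct=(t,[[42,20,36],[42,-20,36],[-42,-20,36],[-42,20,36]],px([(172,65),(330,110),(243,435),(80,388)],322,182,9))
cs=(s,[[42,-20,36],[42,20,36]],px([(76,325),(252,318)],144,190,9))
m=lambda o:(o[0],np.array(o[1])/1e3,o[2])
nt,ns,ct,cs=map(m,(nt,ns,ct,cs))
for nm,os,v0 in(("nest",(nt,ns),[.537,.126,-.32]),("carr",(ct,cs),[.53,-.266,-.28])):
    for o in([os[0]],[os[1]],os):
        v,e=fit(o,v0);print(nm,v.round(4),e.tolist())
    if nm=="nest": nv=v
# groove and bed in the nest frame, from the top view and scene view
inv=lambda P:R.from_euler('z',-nv[2]).apply(P-[nv[0],nv[1],0])
print("bed ends/groove top",(inv(ray(t,px([(484,180),(417,362),(455,273)],92,160,6),.03))*1e3).round(1).tolist())
print("bed/groove scene",(inv(ray(s,px([(250,265),(273,418),(255,332),(256,350)],294,124,7),.03))*1e3).round(1).tolist())
# clamp angle: far bar corners (outer edge, r=104, x=+-38)
def cl(q):
    P=np.array([[x,52-104*np.cos(q),47+104*np.sin(q)] for x in(38,-38)])/1e3; return xf(nv,P)
ot=px([(105,15),(18,222)],92,160,6); osn=px([(690,190),(622,35)],294,124,7)
for q in np.arange(1.8,2.35,.1): print(round(q,2),np.abs(proj(t,cl(q))-ot).max(1).round(1),np.abs(proj(s,cl(q))-osn).max(1).round(1))
E
python3 fit.py
```

```text
nest [ 0.5384  0.1268 -0.3186] [[-0.3, -0.5], [0.5, -0.2], [0.2, 0.5], [-0.5, 0.2]]
nest [ 0.5418  0.1274 -0.3177] [[-0.2, -0.1], [0.6, 0.2], [-0.3, -0.3]]
nest [ 0.5395  0.1272 -0.3157] [[-0.5, -0.9], [0.3, -0.8], [0.2, -0.1], [-0.6, -0.2], [-0.6, -0.7], [0.1, -0.5], [-0.8, -0.8]]
carr [ 0.5308 -0.2676 -0.2992] [[-0.0, -0.1], [-0.1, 0.2], [-0.1, 0.1], [0.3, -0.2]]
carr [ 0.534  -0.2675 -0.2751] [[0.0, 0.0], [-0.0, -0.0]]
carr [ 0.5315 -0.2673 -0.2896] [[-0.3, -0.4], [-0.4, -0.3], [-0.0, -0.2], [0.3, -0.3], [-0.4, -1.0], [-0.5, -0.8]]
bed ends/groove top [[35.8, 2.0, 30.0], [-36.4, 1.0, 30.0], [-0.8, -0.4, 30.0]]
bed/groove scene [[-36.1, 4.4, 30.0], [37.3, 1.1, 30.0], [-3.0, 1.2, 30.0], [5.7, 0.2, 30.0]]
1.8 [14.  13.3] [14.9 13.2]
1.9 [9.9 9.2] [10.6  9.1]
2.0 [6.1 5.5] [6.5 5.2]
2.1 [2.8 2.2] [2.8 2.3]
2.2 [0.3 0.5] [0.5 1.5]
2.3 [2.3 2.7] [3.4 4.2]
```

carry_out --plan '[[[-20,-23,0,0,0,0,94],[-24,-28,0,0,0,0,94],[-24,-28,0,0,0,0,94],[-24,-28,0,0,0,0,94],[-24,-28,0,0,0,0,94],[-24,-28,0,0,0,0,94],[-24,-28,0,0,0,0,94],[-24,-28,0,0,0,0,94],[-24,-28,0,0,0,0,94],[-24,-28,0,0,0,0,94],[-24,-28,0,0,0,0,94],[-24,-28,0,0,0,0,94],[-24,-28,0,0,0,0,94],[-24,-28,0,0,0,0,94],[-24,-28,0,0,0,0,94],[-24,-28,0,0,0,0,94],[-24,-28,0,0,0,0,94],[-24,-28,0,0,0,0,94],[-24,-28,0,0,0,0,94],[-24,-28,0,0,0,0,94]]]'

```text
time_s: 1.77
ee_pos: [0.4592, -0.1286, 0.2052]
eef_rot: [3.142, -0.0, 2.882]
force: [0.8, 0.7, -0.4]
grip_width: 0.0939
grip_force: 0.0
```

```bash
cat > d.py <<'E'
# usage: d.py x y z yaw -> tool-frame shift (mm) and turn from the measured pose
import sys
from h import *
from station import telemetry
o=telemetry.get_obs(); x,y,z,w=map(float,sys.argv[1:5])
T=R.from_euler('xyz',o["eef_rot"])
d=T.inv().apply(np.array([x,y,z])-o["ee_pos"])*1e3
print("shift",d.round(2),"turn",(T.inv()*R.from_euler('xyz',[np.pi,0,w])).as_rotvec().round(4),"F",o["force"].round(2),"M",o["moment"].round(2),"pos",o["ee_pos"].round(5),"rot",o["eef_rot"].round(4),"q",o["qpos"].round(2))
E
python3 d.py .532 -.267 .1 2.852
```

```text
shift [-105.88 -115.11  105.19] turn [ 0.     -0.0003  0.0305] F [ 0.8   0.69 -0.44] M [ 0.03 -0.04 -0.03] pos [ 0.45918 -0.12861  0.20523] rot [ 3.1416e+00 -3.0000e-04  2.8825e+00] q [-0.35  0.14  1.72  0.    1.28 -1.66]
```

carry_out --plan '[[[-18,-20,10,0,0,0,94],[-18,-20,15,0,0,0,94],[-18,-19,20,0,0,0,94],[-18,-19,20,0,0,0,94],[-18,-19,20,0,0,0,94],[-16,-19,15,0,0,0,94],[0,0,5,0,0,0.03,94],[0,0,0,0,0,0,94]]]'

```text
time_s: 2.43
ee_pos: [0.5308, -0.2663, 0.0979]
eef_rot: [3.141, -0.004, 2.85]
force: [-0.1, 0.6, 0.5]
grip_width: 0.0938
grip_force: 0.0
```

```bash
python3 d.py .532 -.267 .04 2.852
```

```text
shift [-1.54 -0.39 57.93] turn [ 0.001  -0.0038 -0.0018] F [-0.12  0.62  0.49] M [-0.   -0.04  0.04] pos [ 0.53084 -0.2663   0.09794] rot [ 3.1406 -0.0038  2.8502] q [-0.53  0.5   1.5   0.    1.14 -1.81]
```

carry_out --plan '[[[-1,0,15,0,0,0,94],[0,0,15,0,0,0,94],[0,0,12,0,0,0,94],[0,0,8,0,0,0,94],[0,0,4,0,0,0,94],[0,0,2,0,0,0,60],[0,0,0,0,0,0,30],[0,0,0,0,0,0,10],[0,0,0,0,0,0,8],[0,0,0,0,0,0,8],[0,0,0,0,0,0,8],[0,0,0,0,0,0,8],[0,0,0,0,0,0,8]]]' --squeeze 30

```text
time_s: 3.52
ee_pos: [0.5326, -0.2662, 0.0446]
eef_rot: [-3.142, 0.0, 2.853]
force: [0.5, 0.2, -0.4]
grip_width: 0.0443
grip_force: 0.0
```

carry_out --plan '[[[0,0,2,0,0,0,30],[0,0,2,0,0,0,10],[0,0,0,0,0,0,8],[0,0,0,0,0,0,8],[0,0,0,0,0,0,8],[0,0,0,0,0,0,8],[0,0,0,0,0,0,8],[0,0,0,0,0,0,8],[0,0,0,0,0,0,8],[0,0,0,0,0,0,8]]]'

```text
time_s: 4.35
ee_pos: [0.5325, -0.2662, 0.0404]
eef_rot: [3.142, -0.0, 2.853]
force: [0.1, -0.7, -1.3]
grip_width: 0.0114
grip_force: 30.0
```

```bash
python3 d.py .532 -.267 .04 2.852; python3 -c "
from station import telemetry;o=telemetry.get_obs();print(o['grip_width'],o['grip_force'])"
```

```text
shift [ 0.27 -0.96  0.37] turn [ 0.0001 -0.0002  0.0008] F [ 0.11 -0.67 -1.28] M [ 0.    0.09 -0.03] pos [ 0.53253 -0.26616  0.04037] rot [ 3.1415e+00 -2.0000e-04  2.8528e+00] q [-0.53  0.58  1.53  0.    1.03 -1.81]
0.0114023678782256 29.973064363002777
```

carry_out --plan '[[[0,0,-10,0,0,0,8],[0,0,-25,0,0,0,8],[0,0,-25,0,0,0,8],[4,15,-20,0,0,0,8],[9,31,0,0,0,0,8],[9,31,0,0,0,0,8],[9,31,0,0,0,0,8],[9,31,0,0,0,0,8],[9,31,0,0,0,0,8],[9,31,0,0,0,0,8],[9,31,0,0,0,0,8],[9,31,0,0,0,0,8],[9,31,0,0,0,0,8],[9,31,0,0,0,0,8],[8,30,0,0,0,0,8],[7,24,0,0,0,0.028,8],[0,0,0,0,0,0,8],[0,0,0,0,0,0,8]]]'

```text
time_s: 5.85
ee_pos: [0.5359, 0.1292, 0.121]
eef_rot: [3.142, 0.0, 2.827]
force: [-0.7, -0.8, -1.8]
grip_width: 0.0115
grip_force: 30.0
```

```bash
python3 d.py .5352 .1286 .075 2.825; python3 - <<'E'
from h import *
from station import optics
out=[]
for n,(x,y,w,h) in(("top",(120,160,100,95)),("scene",(290,100,100,95))):
    c=optics.camera(n);np.savez(n+"1.npz",**c)
    out.append(cv2.resize(c["pixels"][y:y+h,x:x+w,::-1],None,fx=4,fy=4,interpolation=cv2.INTER_CUBIC))
cv2.imwrite("pics/f.png",np.hstack(out))
E
```

```text
shift [ 0.54 -0.77 46.02] turn [0.0001 0.0004 0.0021] F [-0.68 -0.84 -1.79] M [-0.02  0.05 -0.05] pos [0.53593 0.12917 0.12102] rot [3.1415e+00 4.0000e-04 2.8271e+00] q [ 0.17  0.39  1.61 -0.    1.14 -1.09]
```

View pics/f.png

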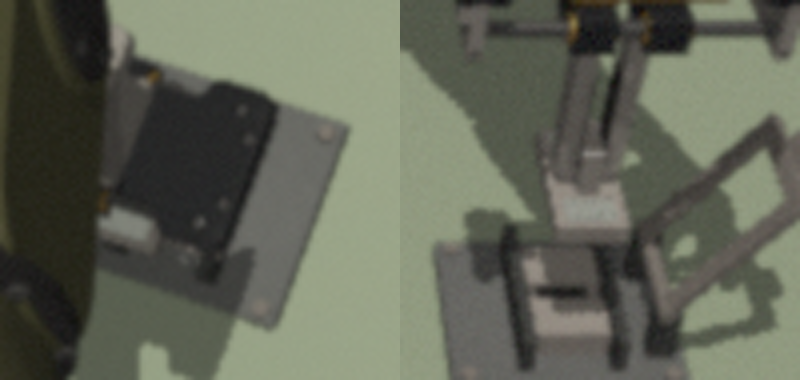

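The top view is hidden by the gripper. The scene view shows the carrier hanging level above the nest, its front lower edge from about (557,238) to (633,240) in the crop, with the bed and groove visible below and the clamp clear on the right. Checking its offset in the grip.

```bash
python3 - <<'E'
from h import *
s=load("scene1")
P=ray(s,[(290+(u-400+.5)/4-.5,100+(v+.5)/4-.5) for u,v in((557,238),(633,240))],.1046)
v=[.53593,.12917,2.8271-np.pi]
print((R.from_euler('z',-v[2]).apply(P-[v[0],v[1],.1046])*1e3).round(1))
E
```

```text
[[ 38.8 -19.6   0. ]
 [ 40.7  21.7   0. ]]
```

carry_out --plan '[[[0.5,-0.7,10,0,0,0.002,8],[0,0,15,0,0,0,8],[0,0,15,0,0,0,8],[0,0,10,0,0,0,8],[0,0,6,0,0,0,8],[0,0,4,0,0,0,8],[0,0,2,0,0,0,8],[0,0,0,0,0,0,8],[0,0,0,0,0,0,8]]]'

```text
time_s: 6.7
ee_pos: [0.5356, 0.1276, 0.0589]
eef_rot: [3.141, 0.001, 2.823]
force: [-0.6, 0.5, -0.9]
grip_width: 0.0115
grip_force: 30.0
```

```bash
python3 d.py .5352 .1286 .0524 2.825
```

```text
shift [0.72 0.79 6.51] turn [ 0.0003  0.0006 -0.0022] F [-0.61  0.46 -0.91] M [ 0.04 -0.05 -0.  ] pos [0.53564 0.12762 0.05891] rot [3.1413e+00 6.0000e-04 2.8228e+00] q [ 0.17  0.47  1.66 -0.    1.01 -1.08]
```

carry_out --plan '[[[0,0.4,2,0,0,0,8],[0,0,2,0,0,0,8],[0,0,1,0,0,0,8],[0,0,0.5,0,0,0,8],[0,0,0.5,0,0,0,8],[0,0,0,0,0,0,8]]]'

```text
time_s: 7.2
ee_pos: [0.5356, 0.1281, 0.0524]
eef_rot: [3.141, 0.0, 2.823]
force: [0.8, 1.8, -2.7]
grip_width: 0.0117
grip_force: 30.0
```

carry_out --plan '[[[0,0,0.3,0,0,0,8],[0,0,0.3,0,0,0,8],[0,0,0,0,0,0,8]]]'

```text
time_s: 7.45
ee_pos: [0.5357, 0.1281, 0.0523]
eef_rot: [3.141, 0.0, 2.823]
force: [-1.3, 2.5, 3.4]
grip_width: 0.0118
grip_force: 30.0
```

carry_out --plan '[[[0,0,0.3,0,0,0,8],[0,0,0.3,0,0,0,8],[0,0,0,0,0,0,8]]]'

```text
time_s: 7.7
ee_pos: [0.5358, 0.1281, 0.0522]
eef_rot: [3.141, 0.001, 2.823]
force: [-3.2, 0.5, 11.2]
grip_width: 0.0121
grip_force: 30.0
```

carry_out --plan '[[[-0.5,0,-0.5,0,0,0,8],[-0.5,0,0,0,0,0,8],[-0.5,0,0,0,0,0,8],[-0.5,0,0,0,0,0,8],[0,0,0,0,0,0,8]]]'

```text
time_s: 8.12
ee_pos: [0.5371, 0.1277, 0.0522]
eef_rot: [3.141, -0.001, 2.823]
force: [-6.5, 3.1, 8.5]
grip_width: 0.0118
grip_force: 30.0
```

carry_out --plan '[[[-0.5,0,0,0,0,0,8],[-0.5,0,0,0,0,0,8],[-0.5,0,0,0,0,0,8],[-0.5,0,0,0,0,0,8],[0,0,0,0,0,0,8]]]'

```text
time_s: 8.53
ee_pos: [0.5392, 0.1269, 0.0515]
eef_rot: [3.141, -0.0, 2.823]
force: [0.0, 4.3, -0.8]
grip_width: 0.012
grip_force: 30.0
```

carry_out --plan '[[[0,0,0.5,0,0,0,8],[0,0,0.5,0,0,0,8],[0,0,0.5,0,0,0,8],[0,0,0,0,0,0,8]]]'

```text
time_s: 8.87
ee_pos: [0.5395, 0.1268, 0.0502]
eef_rot: [3.141, 0.001, 2.823]
force: [0.9, 4.1, -2.1]
grip_width: 0.0121
grip_force: 30.0
```

```bash
python3 d.py .540 .127 .0464 2.825
```

```text
shift [-0.4   0.36  3.84] turn [ 0.0003  0.0005 -0.0022] F [ 0.94  4.09 -2.07] M [ 0.82 -0.44  0.05] pos [0.53951 0.12678 0.05024] rot [3.1413e+00 5.0000e-04 2.8228e+00] q [ 0.16  0.49  1.65 -0.    1.   -1.09]
```

carry_out --plan '[[[0,0.5,0.3,0,0,0,8],[0,0,0.5,0,0,0,8],[0,0,0.5,0,0,0,8],[0,0,0,0,0,0,8]]]'

```text
time_s: 9.2
ee_pos: [0.5394, 0.127, 0.0492]
eef_rot: [-3.141, -0.0, 2.823]
force: [-2.0, 0.2, 3.0]
grip_width: 0.0119
grip_force: 30.0
```

carry_out --plan '[[[0,0,0.5,0,0,0,8],[0,0,0.5,0,0,0,8],[0,0,0,0,0,0,8]]]'

```text
time_s: 9.45
ee_pos: [0.5394, 0.127, 0.0482]
eef_rot: [-3.141, 0.0, 2.823]
force: [-2.6, -0.3, 4.4]
grip_width: 0.0119
grip_force: 30.0
```

carry_out --plan '[[[0,0,0.5,0,0,0,8],[0,0,0.5,0,0,0,8],[0,0,0,0,0,0,8]]]'

```text
time_s: 9.7
ee_pos: [0.5394, 0.127, 0.0472]
eef_rot: [-3.141, 0.0, 2.823]
force: [-2.2, -0.9, 4.2]
grip_width: 0.0116
grip_force: 30.0
```

carry_out --plan '[[[0,0,0.4,0,0,0,8],[0,0,0.4,0,0,0,8],[0,0,0,0,0,0,8]]]'

```text
time_s: 9.95
ee_pos: [0.5394, 0.127, 0.0464]
eef_rot: [-3.141, 0.0, 2.823]
force: [-1.8, -0.5, 4.5]
grip_width: 0.0116
grip_force: 30.0
```

carry_out --plan '[[[0,0,0.4,0,0,0,8],[0,0,0,0,0,0,8]]]'

```text
time_s: 10.12
ee_pos: [0.5395, 0.127, 0.0463]
eef_rot: [-3.141, 0.0, 2.823]
force: [-4.1, -1.2, 9.4]
grip_width: 0.0119
grip_force: 30.0
```

carry_out --plan '[[[0,0,0.4,0,0,0,8],[0,0,0,0,0,0,8]]]'

```text
time_s: 10.28
ee_pos: [0.5395, 0.127, 0.0463]
eef_rot: [-3.141, 0.0, 2.823]
force: [-5.6, -1.8, 13.6]
grip_width: 0.0119
grip_force: 30.0
```

carry_out --plan '[[[0,0,-0.8,0,0,0,8],[0,0,0,0,0,0,30],[0,0,0,0,0,0,30],[0,0,0,0,0,0,30],[0,0,0,0,0,0,30],[0,0,-5,0,0,0,30],[0,0,-15,0,0,0,30],[0,0,-25,0,0,0,30],[0,0,-30,0,0,0,30],[0,0,-30,0,0,0,20],[0,0,-30,0,0,0,0],[0,0,-30,0,0,0,0],[0,0,0,0,0,0,0],[0,0,0,0,0,0,0]]]'

```text
time_s: 11.45
ee_pos: [0.5399, 0.1273, 0.2128]
eef_rot: [3.14, 0.003, 2.823]
force: [-0.0, -0.9, -0.3]
grip_width: 0.0015
grip_force: 0.0
```

```bash
python3 - <<'E'
from h import *
from station import optics
c=optics.camera("scene");np.savez("scene2.npz",**c);x,y,w,h=294,110,110,90
cv2.imwrite("pics/g.png",cv2.resize(c["pixels"][y:y+h,x:x+w,::-1],None,fx=6,fy=6,interpolation=cv2.INTER_CUBIC))
E
```

```text
(no output)
```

View pics/g.png

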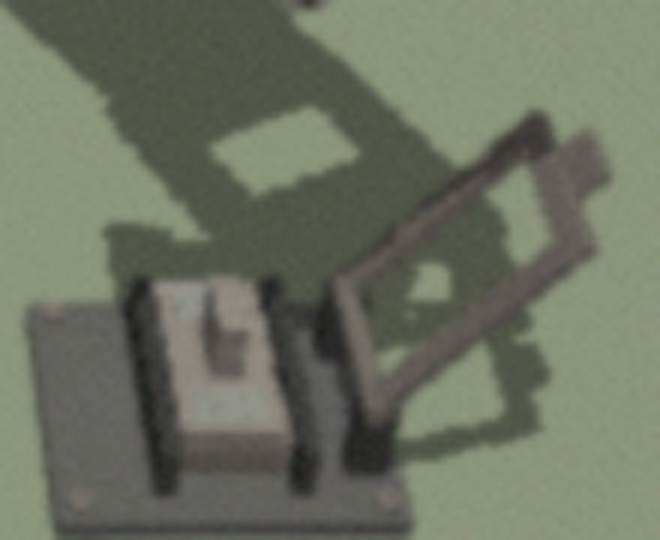

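The carrier sits level between the walls, its plate just proud of them (crop (215,370)), and the clamp still leans back open, tab at about (590,165). Next I go behind the tab and swing it shut.

carry_out --plan '[[[0,20,0,0,0,0,0],[0,30,0,0,0,0,0],[0,30,0,0,0,0,0],[0,30,0,0,0,0,0],[0,25,0,0,0,0,0],[0,15,10,0,0,0,0],[0,0,25,0,0,0,0],[0,0,25,0,0,0,0],[0,0,15,0,0,0,0],[0,0,5,0,0,0,0],[0,0,0,0,0,0,0]]]'

```text
time_s: 12.42
ee_pos: [0.5856, 0.2693, 0.1288]
eef_rot: [-3.139, -0.003, 2.823]
force: [0.7, -0.9, 0.1]
grip_width: 0.0006
grip_force: 0.0
```

```bash
python3 - <<'E'
from h import *
from station import telemetry
o=telemetry.get_obs();p=o["ee_pos"]-[.54,.127,0]
q=R.from_euler('z',.317).apply(p)*1e3;print("nest pos",q.round(1),o["eef_rot"],o["force"])
a=np.linspace(2.3,0,39);W=[q[1:]]
for t in a:
    if t>1.57: y=52-119*np.cos(t)+4*np.sin(t)+12.5; z=130+20*(2.3-t)/(.73)
    else: y=52-106*np.cos(t)+4*np.sin(t)+12.5; z=47+106*np.sin(t)+4*np.cos(t)
    W.append([y,z])
W=np.array(W); d=np.diff(W,axis=0)
for i in range(len(a)): print(round(a[i],2),W[i+1].round(1),[0,round(d[i,0],1),round(-d[i,1],1)])
E
```

```text
nest pos [ -1.  149.4 128.8] [-3.13898951e+00 -3.08292870e-03  2.82275457e+00] [ 0.74239169 -0.91663231  0.09751637]
2.3 [146.8 130. ] [0, np.float64(-2.6), np.float64(-1.2)]
2.24 [141.4 131.7] [0, np.float64(-5.4), np.float64(-1.7)]
2.18 [135.8 133.3] [0, np.float64(-5.6), np.float64(-1.7)]
2.12 [129.9 135. ] [0, np.float64(-5.9), np.float64(-1.7)]
2.06 [123.7 136.6] [0, np.float64(-6.1), np.float64(-1.7)]
2.0 [117.4 138.3] [0, np.float64(-6.4), np.float64(-1.7)]
1.94 [110.8 139.9] [0, np.float64(-6.5), np.float64(-1.7)]
1.88 [104.1 141.6] [0, np.float64(-6.7), np.float64(-1.7)]
1.82 [ 97.2 143.3] [0, np.float64(-6.9), np.float64(-1.7)]
1.76 [ 90.3 144.9] [0, np.float64(-7.0), np.float64(-1.7)]
1.69 [ 83.2 146.6] [0, np.float64(-7.1), np.float64(-1.7)]
1.63 [ 76.  148.2] [0, np.float64(-7.1), np.float64(-1.7)]
1.57 [ 68.8 149.9] [0, np.float64(-7.2), np.float64(-1.7)]
1.51 [ 62.4 153.1] [0, np.float64(-6.5), np.float64(-3.2)]
1.45 [ 56.  152.7] [0, np.float64(-6.4), np.float64(0.3)]
1.39 [ 49.6 152. ] [0, np.float64(-6.4), np.float64(0.7)]
1.33 [ 43.3 150.9] [0, np.float64(-6.3), np
[... 588 characters left out ...]
(4.5)]
0.67 [-16.4 115.6] [0, np.float64(-4.3), np.float64(4.8)]
0.61 [-20.4 110.6] [0, np.float64(-4.0), np.float64(5.0)]
0.54 [-24.1 105.3] [0, np.float64(-3.7), np.float64(5.3)]
0.48 [-27.5  99.9] [0, np.float64(-3.4), np.float64(5.5)]
0.42 [-30.5  94.2] [0, np.float64(-3.0), np.float64(5.7)]
0.36 [-33.2  88.4] [0, np.float64(-2.7), np.float64(5.8)]
0.3 [-35.5  82.4] [0, np.float64(-2.3), np.float64(6.0)]
0.24 [-37.4  76.3] [0, np.float64(-2.0), np.float64(6.1)]
0.18 [-39.   70.1] [0, np.float64(-1.6), np.float64(6.2)]
0.12 [-40.2  63.8] [0, np.float64(-1.2), np.float64(6.3)]
0.06 [-41.1  57.4] [0, np.float64(-0.8), np.float64(6.4)]
0.0 [-41.5  51. ] [0, np.float64(-0.4), np.float64(6.4)]
```

carry_out --plan '[[[0,-3,-1,0,0,0,0],[0,-5.5,-1.5,0,0,0,0],[0,-5.5,-1.5,0,0,0,0],[0,-6,-1.5,0,0,0,0],[0,-6,-1.5,0,0,0,0],[0,-6.5,-1.5,0,0,0,0],[0,-6.5,-2,0,0,0,0],[0,-6.5,-2,0,0,0,0],[0,-7,-2,0,0,0,0],[0,-7,-2,0,0,0,0],[0,-7,-2,0,0,0,0],[0,-7,-2,0,0,0,0],[0,0,0,0,0,0,0]]]'

```text
time_s: 13.5
ee_pos: [0.565, 0.1998, 0.1567]
eef_rot: [3.136, 0.007, 2.822]
force: [0.0, 3.2, 22.1]
grip_width: 0.0006
grip_force: 8.7
```

```bash
python3 - <<'E'
from h import *
from station import optics,telemetry
o=telemetry.get_obs();print(R.from_euler('z',.317).apply(o["ee_pos"]-[.54,.127,0]).round(4))
c=optics.camera("scene");np.savez("scene3.npz",**c);x,y,w,h=294,80,110,110
cv2.imwrite("pics/i.png",cv2.resize(c["pixels"][y:y+h,x:x+w,::-1],None,fx=5,fy=5,interpolation=cv2.INTER_CUBIC))
E
```

```text
[0.0011 0.0769 0.1567]
```

View pics/i.png

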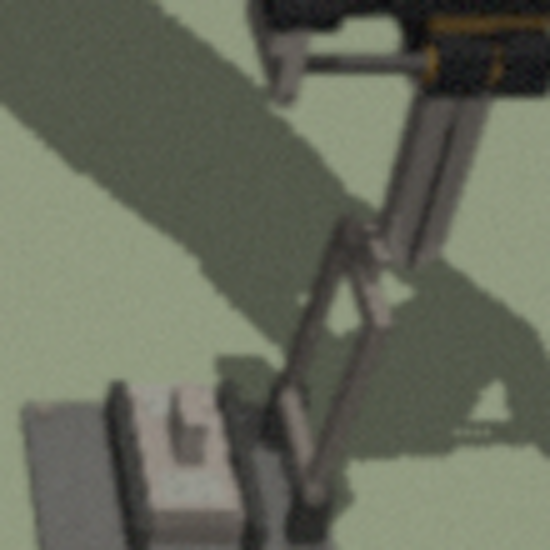

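The frame is now nearly upright: the bar runs from about (350,225) to (385,315) in the crop, and the fingertip touches the tab at (400,255). The force reads 22 N upwards, so I check the angle before going on.

```bash
python3 - <<'E'
from h import *
s=load("scene3");nv=[.5418,.1274,-.317]
f=lambda P:((proj(s,np.array([nv[0],nv[1],0])+R.from_euler('z',nv[2]).apply(np.array(P)/1e3))-[294,80])*5).round()
for q in(1.5,1.6,1.7,1.8,1.9):
    c=lambda r,x,n=0:[x,52-r*np.cos(q)+n*np.sin(q),47+r*np.sin(q)+n*np.cos(q)]
    print(q,f([c(98,38),c(98,-38),c(119,0)]).tolist())
print(f([[1.1,76.9-12.5,156.7],[1.1,76.9,156.7],[1.1,76.9+12.5,156.7]]).tolist())
E
python3 d.py .565 .1998 .1567 2.825
```

```text
1.5 [[345.0, 334.0], [309.0, 221.0], [334.0, 237.0]]
1.6 [[368.0, 334.0], [331.0, 220.0], [362.0, 237.0]]
1.7 [[391.0, 335.0], [353.0, 222.0], [389.0, 238.0]]
1.8 [[412.0, 338.0], [373.0, 225.0], [415.0, 242.0]]
1.9 [[433.0, 343.0], [393.0, 229.0], [439.0, 248.0]]
[[378.0, 255.0], [407.0, 255.0], [436.0, 255.0]]
shift [ 0.03 -0.19 -0.3 ] turn [ 0.0053  0.0069 -0.0026] F [-0.41  3.65 20.77] M [0.3  0.02 0.02] pos [0.56509 0.19997 0.1564 ] rot [3.1363 0.0069 2.8224] q [ 0.28  0.45  1.44  0.    1.25 -0.97]
```

carry_out --plan '[[[0,0,-3,0,0,0,0],[0,0,-2,0,0,0,0],[0,0,0,0,0,0,0]]]'

```text
time_s: 13.8
ee_pos: [0.5636, 0.1996, 0.1577]
eef_rot: [3.141, 0.001, 2.823]
force: [0.1, 0.9, 2.9]
grip_width: 0.0004
grip_force: 1.5
```

```bash
python3 d.py .565 .1998 .1567 2.825
```

```text
shift [-1.3   0.67  0.96] turn [ 0.0007  0.0012 -0.0025] F [0.11 0.86 2.89] M [-0.05 -0.12 -0.  ] pos [0.56356 0.19957 0.15766] rot [3.1409e+00 1.2000e-03 2.8225e+00] q [ 0.28  0.45  1.44 -0.    1.26 -0.97]
```

carry_out --plan '[[[0,-6,-2,0,0,0,0],[0,-6,-1,0,0,0,0],[0,0,0,0,0,0,0]]]'

```text
time_s: 14.05
ee_pos: [0.5593, 0.1874, 0.1597]
eef_rot: [-3.141, -0.0, 2.822]
force: [0.4, -0.0, 0.4]
grip_width: 0.0005
grip_force: 0.0
```

```bash
cat > ang.py <<'E'
# clamp angle from the scene view: best match of the frame's projected outline (mask) to dark/steel pixels is coarse; print overlays for eye instead
from h import *
from station import optics,telemetry
import sys
o=telemetry.get_obs();print("nest",R.from_euler('z',.317).apply(o["ee_pos"]-[.54,.127,0]).round(4),"F",o["force"].round(1))
c=optics.camera("scene");x,y,w,h=294,80,110,110
im=cv2.resize(c["pixels"][y:y+h,x:x+w,::-1],None,fx=5,fy=5,interpolation=cv2.INTER_CUBIC)
cv2.imwrite(sys.argv[1],im)
E
python3 ang.py pics/j.png
```

```text
nest [-0.0005  0.0634  0.1597] F [ 0.4 -0.   0.4]
```

View pics/j.png

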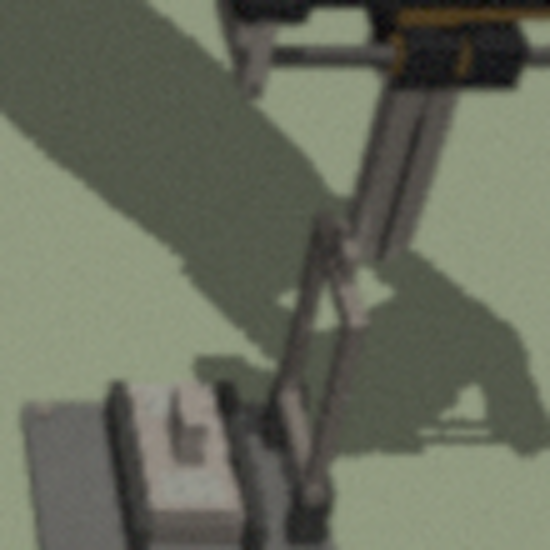

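The frame is now about upright (bar at (320,215) to (360,320)), the finger rests on its back, and the forces are near zero. Continuing along the arc.

carry_out --plan '[[[0,-7,2,0,0,0,0],[0,-7,2,0,0,0,0],[0,-6.5,1.3,0,0,0,0],[0,-6.5,1.3,0,0,0,0],[0,-6.2,2,0,0,0,0],[0,-6.2,2.2,0,0,0,0],[0,-6,2.7,0,0,0,0],[0,-6,2.9,0,0,0,0],[0,-5.6,3.5,0,0,0,0],[0,-5.5,3.6,0,0,0,0],[0,0,0,0,0,0,0]]]'

```text
time_s: 15.02
ee_pos: [0.5395, 0.1282, 0.1352]
eef_rot: [-3.141, -0.001, 2.822]
force: [-0.1, 0.2, -0.2]
grip_width: 0.0003
grip_force: 0.0
```

```bash
python3 ang.py pics/k.png; python3 - <<'E'
import numpy as np
a=np.arange(.91,-.01,-.065);y=52-108*np.cos(a)+4*np.sin(a)+12.5;z=47+108*np.sin(a)+4*np.cos(a)
print(np.c_[a,y,z].round(1).tolist())
E
```

```text
nest [-0.0009  0.0009  0.1352] F [-0.1  0.2 -0.2]
[[0.9, 1.4, 134.7], [0.8, -4.2, 130.4], [0.8, -9.5, 125.8], [0.7, -14.4, 120.8], [0.6, -19.1, 115.5], [0.6, -23.3, 110.0], [0.5, -27.2, 104.1], [0.5, -30.8, 98.1], [0.4, -33.9, 91.8], [0.3, -36.6, 85.3], [0.3, -38.8, 78.6], [0.2, -40.7, 71.9], [0.1, -42.1, 65.0], [0.1, -43.0, 58.0], [-0.0, -43.5, 51.0]]
```

carry_out --plan '[[[0,-5.3,4.8,0,0,0,0],[0,-5.2,4.6,0,0,0,0],[0,-5,5,0,0,0,0],[0,-4.7,5.3,0,0,0,0],[0,-4.2,5.5,0,0,0,0],[0,-3.9,5.9,0,0,0,0],[0,-3.5,6,0,0,0,0],[0,-3,6.3,0,0,0,0],[0,-2.7,6.5,0,0,0,0],[0,-2.2,6.6,0,0,0,0],[0,-2,6.7,0,0,0,0],[0,-1.5,6.5,0,0,0,0],[0,-1,6,0,0,0,0],[0,-0.5,3,0,0,0,0],[0,0,0,0,0,0,0]]]'

```text
time_s: 16.32
ee_pos: [0.5257, 0.0866, 0.0566]
eef_rot: [-3.141, -0.001, 2.823]
force: [-0.4, -0.1, -0.5]
grip_width: 0.0003
grip_force: 0.0
```

carry_out --plan '[[[0,0,1.5,0,0,0,0],[0,0,1.5,0,0,0,0],[0,0,0,0,0,0,0]]]'

```text
time_s: 16.57
ee_pos: [0.5261, 0.0867, 0.0544]
eef_rot: [3.142, 0.0, 2.823]
force: [-0.5, 0.3, -0.5]
grip_width: 0.0005
grip_force: 0.0
```

```bash
python3 ang.py pics/l.png
```

```text
nest [-0.0007 -0.0426  0.0544] F [-0.5  0.3 -0.5]
```

View pics/l.png

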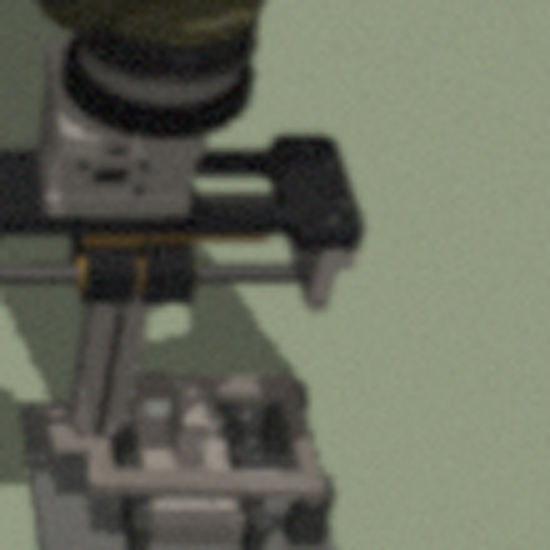

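The frame is nearly shut over the carrier (bar at about (75,440) to (100,480), near arm level to (320,485)), with the fingertip on its tab end. Pressing the last few mm.

carry_out --plan '[[[0,0,1,0,0,0,0],[0,0,1,0,0,0,0],[0,0,1,0,0,0,0],[0,0,0,0,0,0,0]]]'

```text
time_s: 16.95
ee_pos: [0.5261, 0.0867, 0.0513]
eef_rot: [3.142, 0.0, 2.823]
force: [0.0, 1.0, -1.3]
grip_width: 0.0006
grip_force: 0.0
```

carry_out --plan '[[[0,0,0.7,0,0,0,0],[0,0,0.7,0,0,0,0],[0,0,0,0,0,0,0]]]'

```text
time_s: 17.2
ee_pos: [0.5263, 0.0867, 0.051]
eef_rot: [3.141, 0.0, 2.823]
force: [-4.9, -1.4, 13.3]
grip_width: 0.0005
grip_force: 6.5
```

carry_out --plan '[[[0,0,-1,0,0,0,0],[0,0,-5,0,0,0,0],[0,0,-15,0,0,0,0],[0,0,-25,0,0,0,0],[0,0,-30,0,0,0,0],[0,0,-30,0,0,0,0],[0,0,-15,0,0,0,0],[0,0,0,0,0,0,0],[0,0,0,0,0,0,0],[0,0,0,0,0,0,0],[0,0,0,0,0,0,0]]]'

```text
time_s: 18.12
ee_pos: [0.5255, 0.0866, 0.1697]
eef_rot: [-3.141, -0.002, 2.823]
force: [0.7, -0.6, -0.4]
grip_width: 0.0004
grip_force: 0.0
```

```bash
python3 - <<'E'
from h import *
from station import optics,telemetry,ctrl
s=optics.camera("scene");o=telemetry.get_obs();print(o["ee_pos"],o["force"],np.abs(o["joint_vel"]).max())
# clamp check: brightness profile along z through the near arm side would be hidden; compare with picture taken when pressed shut region (near arm)
nv=[.5418,.1274,-.317]; g=cv2.cvtColor(s["pixels"],cv2.COLOR_RGB2GRAY).astype(float)
def samp(P): 
    uv=proj(s,np.array([nv[0],nv[1],0])+R.from_euler('z',nv[2]).apply(np.array(P)/1e3)).astype(np.float32)
    return cv2.remap(g.astype(np.float32),uv[:,:1],uv[:,1:],cv2.INTER_LINEAR).ravel()
for q in (-.05,0,.05,.1,.15,.2):
    line=[[x,52-r*np.cos(q),47+r*np.sin(q)+4] for r in range(20,96,4) for x in (32,)]
    bar=[[x,52-98*np.cos(q),51+98*np.sin(q)] for x in range(-34,35,4)]
    print(q,samp(line).mean().round(1),samp(line).std().round(1),samp(bar).mean().round(1),samp(bar).std().round(1))
E
```

```text
[0.52559043 0.08663528 0.16978904] [0.82426701 0.39877382 0.03962899] 0.006606793198525161
-0.05 108.8 6.0 116.6 7.5
0 115.4 3.4 117.7 6.7
0.05 112.9 3.5 114.5 12.1
0.1 110.5 15.9 109.5 12.2
0.15 109.6 24.4 100.4 10.7
0.2 108.7 23.3 84.2 10.6
```

The image match peaks at angle 0, the robot is clear and all is at rest.

```bash
python3 -c "
from station import ctrl;print(ctrl.hand_in())"
```

```text
the job is handed in; nothing more can be done
None
```

I seated the carrier fully home in the groove, swung the clamp shut over it and handed the job in at about 18 s with the robot clear; hand-in returned no verdict, and I didn't re-measure the bottle, jar and box at the end, though the arm's path kept clear of them.

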